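# Tidy the dock and the drive under their desk stands

## Robot

A 6-joint arm with a two-finger parallel gripper is mounted at the origin on the work surface. World frame = base frame: x ahead of the robot, y to its left, z up, the work surface at z = 0. Lengths are in mm, angles in rad, forces in N, time in s.
With the tool pointing down it reaches from about 250 to 725 mm from the base axis. Payload 4 kg.
Tool frame: the origin (TCP) lies between the finger pads; the fingertips stand finger_overhang ahead of it and the grasp point (between the pads) lies 11 mm behind it (finger_overhang is the distance from the TCP to the fingertips, in mm); z points along the fingers, y is the line along which they close (so a half turn about z gives the same grasp; the last joint's range is limited). The gripper opens to 85 mm and grips with 20 to 120 N. Pads are 22 mm wide; open, the fingers measure 114 mm over their backs; the gripper's body (76 mm by 85 mm) begins 54 mm behind the grasp point. The pads swing forward as they close: fully open they stand 13 mm farther back than shut.
Start: joints at [-1.203, 0.241, 0.005, 1.335, 0, 1.571], TCP at [179.78, -466.561, 239.306] pointing down, gripper open.
Joint ranges: [-2.72, 2.72], [-1.05, 1.87], [-1.09, 1.28], [-1.99, 2.15], [-1.42, 1.44], [-3.14, 3.14]. Speed limits (rad/s): [2.79, 2.79, 3.14, 3.14, 3.14, 3.14].

## Interface

Orientations are given as a rotation vector (axis times angle).
In Python, from cell import * gives the robot as it stands. The module is installed in compiled form; this text tells all that it offers.
- The arm moves only by the shell command python3 -m inch 'ROWS'. ROWS is a JSON object of lists of equal length, an entry for each row: "grip": the finger opening in m, from 0 to 0.0854; "slide": the shift along the world's x, y, z in m, a list of three; "turn": the turn about the world's z in rad. A call has 1 to 12 rows; each row shifts and turns the commanded pose from where the row before left it; what a row does not reach is not made up. A row lasts 1/12 s, in which the tool goes at most 41.7 mm and 7.16 degrees, less where a joint would pass 70% of its speed; a pose out of reach is approached as far as the arm can. A call is refused whole if a number of a shift passes 0.0417 or a number of a turn 0.125, either way. A call with a gripper value outside its range is refused whole. The fingers move at their own pace and stop on an object; the grip force is fixed at half the most. Time passes only in rows, so rows that do not move let the fingers close. It gives the time, the measured TCP pose, the force, the opening and the grip force at its end, in the units of the state.
- observe(): the state, without advancing time (a new reading comes with each control period).
- snapshot(name): name is "side" or "top"; returns (picture, depth): 400x640x3 uint8, red, green, blue; 400x640 float32, mm along the optical axis (not along the pixel's ray), 0 where there is no reading.
- calibration(name): a dict with "camera_matrix" (3x3 intrinsics, pixels), "k1" (the pictures are not rectified: a ray, as slopes to the right and down, at radius r is drawn at 1 + k1 r^2 times it, then the intrinsics apply), "eye" and "orientation" of the camera in the world. Camera axes: x right, y up, looking along -z (the intrinsics and any distortion apply to the point x, -y, -z); pixel columns grow to the right and rows downward; lengths in mm; the calibration is good to about 2 mm. A picture is of the moment at which its call begins. calibration takes no time and is no camera call.
- finish_job(): hands the job in; it is judged then, once.
Trained networks look in the newest picture that a camera, given by its name, has taken for a name from the list of things; names that differ only in an ending like _2 or _b are one class to them, and where a whole thing is asked for, a point or a joint stands for the part that bears it (a point fixed in the world has none). Each returns a list of dicts, best first, with "p" (0 to 1); they miss things now and then, are a little off and sometimes report something else, mostly with a low value. They report only what shows in the picture. A call takes as long as a camera call. They do not tell look-alikes from the thing itself.
- search_frame(target, camera): "box" ([left, top, width, height] in pixels, round what is visible of it).
- mark_of(target, camera): "uv" ([column, row] in pixels: a listed point, or the origin of a listed thing).
The state is a dict: "time": time; "joint_pos": joint angles; "dq": joint speeds; "joint_torque": joint torques, N m; "eef_pos": TCP position; "ee_rot": TCP orientation; "force": force on the tool from outside, world axes, zero at the start; "torque": the same for the moment, N m; "gripper_width": finger opening in mm; "grip_force": force on a finger pad.
Only numpy, scipy, OpenCV 4.12 (cv2) and the standard library are available. Lean on these libraries where they do the work, as an engineer would, in place of code of your own. Each camera call takes 0.05 s, during which the arm holds its last target. There are 200 camera calls.

## Task

Put the long docking station under the deep wooden stand and the short drive under the short stand: each must be slid in lengthways until it is fully home, flat and square on the desk against the stop rail at the far end of the bay, so that its near end is just inside the stand's front edge. The mug, pen pot, clock and note block must be left standing where they are.

Things in the scene. Friction and masses are not known exactly. Their poses are not given: they have to be found in the camera images.
- dock: loose closed aluminium-cased box, a laptop docking station (the longer one, with ports on one end), 150 mm long (x) x 64 mm wide (y) x 34 mm high, about 0.3 to 0.5 kg, lying flat on the desk; either end may lead. Origin: centre of its underside.
- drive: loose closed aluminium-cased box, a hard drive (the shorter one), 105 mm long (x) x 64 mm wide (y) x 28 mm high, about 0.2 to 0.37 kg, lying flat on the desk; either end may lead. Origin: centre of its underside.
- deep_stand: fixed wooden bridge stand on the desk, open in front and behind, 177 mm deep; may be left or right. Origin: middle of its front (mouth) edge at desk level; +x runs inward (away from the robot), z up. Bay: 76 mm wide between 16 mm side walls (108 overall), floor is the desk. The dock's place: when home its near end is 15 mm inside the front edge, its origin at x = 90 mm.
- short_stand: fixed wooden bridge stand on the desk, open in front and behind, 132 mm deep; may be left or right. Origin: middle of its front (mouth) edge at desk level; +x runs inward (away from the robot), z up. Bay: 76 mm wide between 16 mm side walls (108 overall), floor is the desk. The drive's place: when home its near end is 15 mm inside the front edge, its origin at x = 67.5 mm.
- deep_roof (a point): middle of the top board's front lower edge, straight above the stand's origin: board underside 75 mm, upper face 93 mm above the desk; walls and board both begin at this front edge. Two small books lie on the board from 60 mm behind its front edge, up to 122 mm high.
- short_roof (a point): middle of the top board's front lower edge, straight above the stand's origin: board underside 75 mm, upper face 93 mm above the desk; walls and board both begin at this front edge. A small potted plant stands on the board from 60 mm behind its front edge, up to 155 mm high.
- deep_stop (a point): middle of the inner face of the deep stand's stop rail, at desk level, 165 mm inward of the front edge. The rail is fixed, 12 mm high and 12 mm thick, across the far end of the bay.
- short_stop (a point): middle of the inner face of the short stand's stop rail, at desk level, 120 mm inward of the front edge. The rail is fixed, 12 mm high and 12 mm thick, across the far end of the bay.
- mug: bystander: white mug, 72 mm across, 90 mm high, handle to its +y reaching about 70 mm from the axis; origin: centre of underside. To be left alone.
- pen_pot: bystander: dark steel pen pot, 72 mm across, 95 mm high, with three pens fixed in it reaching 136 mm; origin: centre of underside. To be left alone.
- clock: bystander: small brass desk clock on a wooden foot 50 x 72 mm, 86 mm high; origin: centre of underside. To be left alone.
- note_block: bystander: paper note block 76 x 76 x 25 mm; origin: centre of underside. To be left alone.
Things that resemble listed ones, but are neither listed nor needed, are in the scene too. Leave any pink or red look-alike of the short_stand alone.

How it is judged:
By the outcome, as a careful person would: the job done as asked, in the order asked, and still so for the second after the job is handed in, with the robot touching nothing.
It also fails if it takes over 72 s, if anything falls off the work surface, if the arm or the gripper's body presses on something with over 40 N, if the wrist force passes 120 N, or if a joint passes its speed limit or range.

## Working session

There is one attempt and no reset: what is moved stays moved. The work goes in short steps, Python scripts to look and compute and a shell command to move; the robot and the scene stay as the last step left them, time stands still between calls to the robot, and variables do not carry over. Pictures are saved under pics/ and viewed, at most 10 in all, crops included, and the job is handed in when it is done.

```bash
mkdir -p pics
cat > h.py <<'E'
from cell import *
import numpy as np, cv2
from scipy.spatial.transform import Rotation as R
def cam(n):
    c=calibration(n);K=np.array(c["camera_matrix"]);o=np.array(c["orientation"],float)
    M=o if o.shape==(3,3) else (R.from_rotvec(o).as_matrix() if o.size==3 else R.from_quat(o).as_matrix())
    return K,c["k1"],np.array(c["eye"]),M
def ray(n,uv):
    K,k1,e,M=cam(n)
    p=cv2.undistortPoints(np.array(uv,float).reshape(-1,1,2),K,np.array([k1,0,0,0,0.]))[:,0]
    return e,np.c_[p[:,0],-p[:,1],-np.ones(len(p))]@M.T
def onz(n,uv,z=0):
    e,d=ray(n,uv); return e+d*((z-e[2])/d[:,2])[:,None]
def cloud(n,depth):
    v,u=np.mgrid[0:400,0:640]; e,d=ray(n,np.c_[u.ravel(),v.ravel()])
    P=e+d*depth.ravel()[:,None]; P[depth.ravel()==0]=np.nan
    return P.reshape(400,640,3)
def save(n,img): cv2.imwrite("pics/"+n+".png",cv2.cvtColor(img,cv2.COLOR_RGB2BGR))
E
python3 - <<'E'
from h import *
print(calibration("top"),calibration("side")); 
for n in("top","side"):
    p,d=snapshot(n);save(n+"0",p);np.save(n+"0.npy",d)
    for t in["dock","drive","deep_stand","short_stand","deep_roof","short_roof","mug","pen_pot","clock","note_block"]:
        m=mark_of(t,n); print(n,t,[(np.round(x["uv"]).tolist(),round(x["p"],2),onz(n,[x["uv"]],75 if "roof" in t else 0)[0].round().tolist()) for x in m])
print(observe())
E
```

```text
{'camera_matrix': array([[422.76140824,   0.        , 325.31594051],
       [  0.        , 422.76140824, 200.85005462],
       [  0.        ,   0.        ,   1.        ]]), 'k1': -0.09449877191337185, 'eye': array([ 385.42950503,  -47.3046271 , 1344.63097332]), 'orientation': array([ 0.12932501, -0.11907147, -1.55992107])} {'camera_matrix': array([[469.47852923,   0.        , 315.93211592],
       [  0.        , 469.47852923, 199.93601977],
       [  0.        ,   0.        ,   1.        ]]), 'k1': -0.060091079487835285, 'eye': array([ 44.26970561, 800.42799319, 691.33358071]), 'orientation': array([ 0.38730406, -1.27197148, -2.31923982])}
top dock [([386.0, 240.0], 0.87, [475.0, -233.0, 0.0])]
top drive [([218.0, 244.0], 0.92, [458.0, 304.0, 0.0])]
top deep_stand [([260.0, 201.0], 0.59, [599.0, 175.0, 0.0])]
top short_stand [([370.0, 206.0], 0.88, [585.0, -180.0, 0.0]), ([454.0, 248.0], 0.87, [450.0, -450.0, 0.0]), ([318.0, 164.0], 0.78, [721.0, -12.0, 0.0])]
top deep_roof [([256.0, 191.0], 0.64, [616.0, 173.0, 75.0]), ([259.0, 199.0], 0.32, [592.0, 163.0, 75.0])]
top short_roof [([
[... 1153 characters left out ...]
': 1.1, 'joint_pos': array([-1.20299866e+00,  2.40598474e-01,  5.00249380e-03,  1.33521902e+00,
       -9.06947562e-07,  1.57081432e+00]), 'dq': array([-6.69172594e-05, -2.96660950e-04, -2.57517822e-04, -7.03617811e-05,
        2.75386495e-06, -8.18917283e-04]), 'joint_torque': array([ 3.64019452e-04, -3.72222447e+01,  2.52694863e+01,  1.28044703e-03,
       -2.69876853e-05,  1.75672920e-05]), 'eef_pos': array([ 179.77791638, -466.5544455 ,  239.30818073]), 'ee_rot': array([-3.08860707e+00, -5.74453221e-01,  6.76337011e-06]), 'force': array([-0.85413427, -0.15614165, -0.463037  ]), 'torque': array([-0.00488685, -0.04604494, -0.00685398]), 'grip_force': 0.0, 'gripper_width': 85.2896697319667}
```

View pics/top0.png

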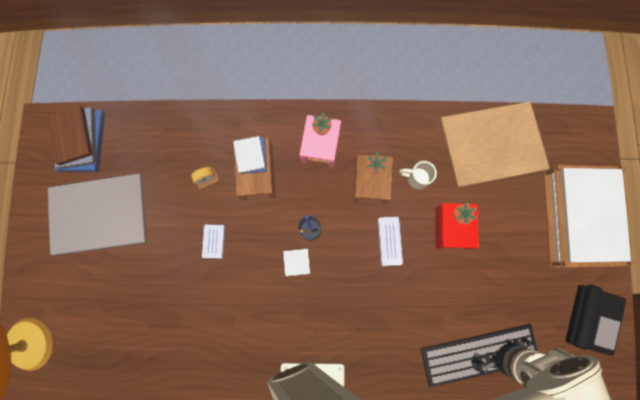

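View pics/side0.png

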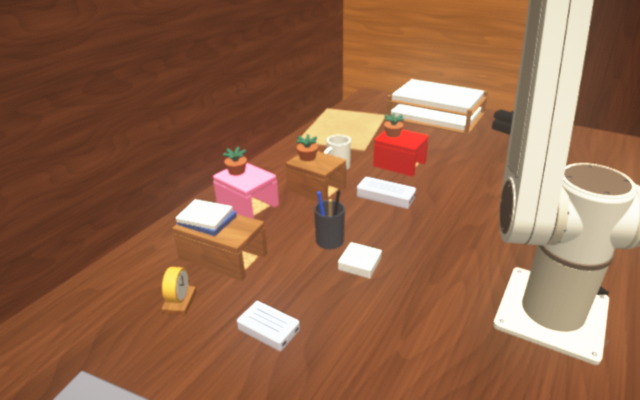

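Candidates for the short stand: the wooden one at top-image (374,178), the pink look-alike at (320,140) and the red one at (460,225). By the description I choose the wooden one. The deep stand is (253,168) with books on it. The dock is the longer box at (390,241) and the drive is at (213,242). The two boxes sit in front of each other's stands, so they have to be swapped.

```bash
cat > m.py <<'E'
from h import *
def blob(P,seed,zlo,zhi,r):
    m=(P[...,2]>zlo)&(P[...,2]<zhi)&(np.hypot(P[...,0]-seed[0],P[...,1]-seed[1])<r)
    n,l,s,c=cv2.connectedComponentsWithStats(m.astype(np.uint8)); k=1+np.argmax(s[1:,4])
    Q=P[l==k]; rc=cv2.minAreaRect(Q[:,:2].astype(np.float32)); b=cv2.boxPoints(rc)
    return np.round(rc[0],1),np.round(rc[1],1),round(rc[2],2),np.round(np.median(Q[:,2]),1),b.round().tolist(),len(Q)
E
python3 - <<'E'
from m import *
import cell; print([x for x in dir(cell) if x[0]!='_'])
T=cloud("top",np.load("top0.npy"));S=cloud("side",np.load("side0.npy"))
print("table z",np.nanmedian(T[300,150:260,2]),np.nanmedian(S[330:370,100:200,2]))
for nm,s,a,b,r in[("dock",(475,-230),18,60,110),("drive",(460,310),14,50,90),("deep",(680,180),82,135,140),("short",(645,-180),82,105,120),("pen",(510,3),40,150,60),("clock",(669,350),30,100,60),("note",(405,55),12,40,70),("mug",(670,-330),40,110,80),("pink",(760,-10),82,105,110)]:
    for n,P in(("top",T),("side",S)):
        try: print(nm,n,blob(P,s,a,b,r))
        except Exception as e: print(nm,n,e)
p=cv2.imread("pics/top0.png")[120:280,180:480]; cv2.imwrite("pics/crop.png",cv2.resize(p,None,fx=2.6,fy=2.6,interpolation=cv2.INTER_CUBIC))
E
```

```text
['IKError', 'calibration', 'finger_overhang', 'finish_job', 'mark_of', 'observe', 'search_frame', 'snapshot']
table z 0.9666537119543364 -0.4797396362852169
dock top (array([ 471.8, -241.2]), array([151. ,  65.8]), 4.08, np.float64(34.7), [[394.0, -214.0], [399.0, -279.0], [549.0, -269.0], [545.0, -203.0]], 1011)
dock side (array([ 472.3, -234.5]), array([151.3,  69.6]), 3.67, np.float64(33.9), [[395.0, -205.0], [399.0, -274.0], [550.0, -264.0], [546.0, -195.0]], 915)
drive top (array([466.3, 314.2]), array([ 67.2, 105.6]), 87.8, np.float64(28.6), [[412.0, 283.0], [518.0, 279.0], [520.0, 346.0], [415.0, 350.0]], 694)
drive side (array([465.3, 319.2]), array([ 66.7, 107.4]), 88.98, np.float64(27.0), [[411.0, 287.0], [518.0, 285.0], [520.0, 352.0], [412.0, 353.0]], 1630)
deep top (array([693.1, 186.3]), array([176.9, 110.6]), 5.18, np.float64(101.0), [[600.0, 233.0], [610.0, 123.0], [786.0, 139.0], [776.0, 249.0]], 2010)
deep side (array([693.3, 189.4]), array([182.1, 112.5]), 5.19, np.float64(95.8), [[598.0, 237.0], [608.0, 125.0], [789.0, 142.0], [779.0, 254.0]], 2854)
short top (arr
[... 1106 characters left out ...]
, np.float64(25.0), [[362.0, 91.0], [370.0, 12.0], [446.0, 19.0], [438.0, 99.0]], 903)
mug top (array([ 672.3, -326.6]), array([68.4, 98.3]), 16.33, np.float64(75.0), [[626.0, -289.0], [653.0, -383.0], [719.0, -364.0], [691.0, -270.0]], 337)
mug side (array([ 673.9, -329.3]), array([68.1, 97.5]), 18.89, np.float64(74.4), [[626.0, -294.0], [657.0, -386.0], [722.0, -364.0], [690.0, -272.0]], 465)
pink top (array([783.1, -20.9]), array([108.4, 130.1]), 80.63, np.float64(93.7), [[710.0, -64.0], [838.0, -85.0], [856.0, 22.0], [728.0, 43.0]], 1143)
pink side (array([781.9, -16.1]), array([111.4, 136.2]), 79.49, np.float64(93.1), [[705.0, -58.0], [839.0, -83.0], [859.0, 26.0], [725.0, 51.0]], 1023)
```

View pics/crop.png

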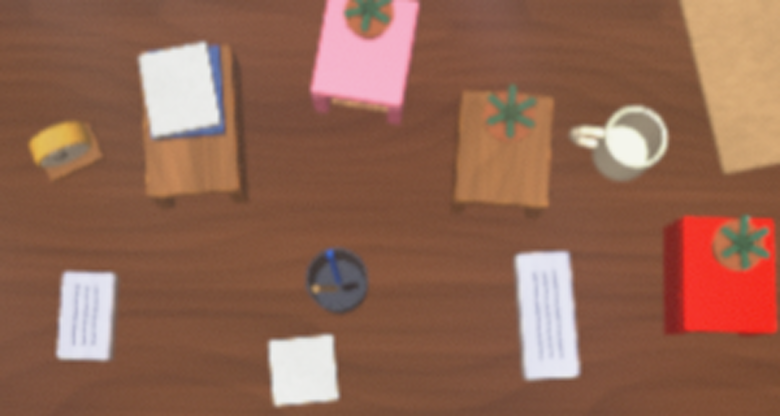

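The crop confirms the wooden short stand with the plant at crop (505,150), unlike the pink one at (365,55) and the red one at (725,275). The dock and drive show as the long and short white boxes.

Run:
```python
from h import *
import cell
f=cell.finger_overhang; print(f() if callable(f) else f)
s=observe(); print(R.from_rotvec(s["ee_rot"]).as_matrix().round(3))
```

```text
8.0
[[ 0.933  0.36  -0.   ]
 [ 0.36  -0.933  0.   ]
 [-0.    -0.    -1.   ]]
```

```bash
python3 -m inch '{"grip":[0.085,0.085,0.085,0.085,0.085,0.085,0.085,0.085,0.085,0.085,0.085,0.085],"slide":[[0.0277,0.0226,-0.01],[0.0277,0.0226,-0.01],[0.0277,0.0226,-0.01],[0.0277,0.0226,-0.01],[0.0277,0.0226,-0.01],[0.0277,0.0226,-0.01],[0.0277,0.0226,-0.01],[0.0277,0.0226,-0.01],[0.0277,0.0226,-0.01],[0.0277,0.0226,-0.01],[0,0,0],[0,0,0]],"turn":[-0.05,-0.05,-0.05,-0.05,-0.05,-0.05,0,0,0,0,0,0]}'
```

```text
time: 2.1
eef_pos: [457.5, -238.9, 138.4]
ee_rot: [-3.139, -0.113, 0.003]
force: [0.2, -0.1, 0.4]
gripper_width: 85.1
grip_force: 0.0
```

```bash
python3 -m inch '{"grip":[0.085,0.085,0.085,0.085,0.085,0.04,0.04,0.04,0.04,0.04,0.04,0.04],"slide":[[0,0,-0.03],[0,0,-0.03],[0,0,-0.03],[0,0,-0.02],[0,0,-0.01],[0,0,0],[0,0,0],[0,0,0],[0,0,0],[0,0,0],[0,0,0],[0,0,0]],"turn":[0,0,0,0,0,0,0,0,0,0,0,0]}'
```

```text
time: 3.1
eef_pos: [457.4, -241.1, 20.3]
ee_rot: [3.139, 0.106, 0.002]
force: [-0.9, -0.8, 3.1]
gripper_width: 62.6
grip_force: 69.4
```

```bash
python3 -m inch '{"grip":[0.04,0.04,0.04,0.04,0.04,0.04,0.04,0.04,0.04,0.04,0.04,0.04],"slide":[[0,0,0.02],[0,0,0.035],[0,0,0.035],[0,0.01,0.035],[0,0.02,0.035],[0.004,0.036,0.015],[0.006,0.038,0],[0.006,0.038,0],[0.006,0.038,0],[0.006,0.038,0],[0.006,0.038,0],[0.006,0.038,0]],"turn":[0,0,0,0,0,0,0,0,0,0,0.01,0.01]}'
```

```text
time: 4.1
eef_pos: [496.7, 50.8, 194.2]
ee_rot: [-3.133, -0.155, 0.001]
force: [0.1, -0.8, -2.7]
gripper_width: 62.5
grip_force: 68.7
```

```bash
python3 -m inch '{"grip":[0.04,0.04,0.04,0.04,0.04,0.04,0.04,0.04,0.04,0.04],"slide":[[0.005,0.038,0],[0.002,0.038,0],[0,0.038,0],[0,0.025,-0.02],[0,0.008,-0.035],[0,0,-0.035],[0,0,-0.035],[0,0,-0.03],[0,0,-0.01],[0,0,0]],"turn":[0,0,0,0,0,0,0,0,0,0]}'
python3 - <<'E'
from m import *
for n in("top","side"):
    p,d=snapshot(n);save(n+"1",p);P=cloud(n,d)
    print(n,blob(P,(515,175),18,60,110)); print(blob(P,(680,180),82,135,140))
E
```

```text
time: 4.93
eef_pos: [512.5, 122.8, 26.2]
ee_rot: [-3.065, -0.309, 0.023]
force: [-0.4, 0.4, -3.6]
gripper_width: 62.6
grip_force: 68.6
top (array([485.7,  84.5]), array([47.8,  8. ]), 4.35, np.float64(38.7), [[462.0, 87.0], [462.0, 79.0], [510.0, 82.0], [509.0, 90.0]], 29)
(array([701.7, 187.1]), array([159.8, 110.3]), 5.08, np.float64(111.1), [[617.0, 235.0], [627.0, 125.0], [786.0, 139.0], [776.0, 249.0]], 1750)
side (array([535.6, 134.3]), array([167.5,  85.7]), 18.24, np.float64(41.7), [[443.0, 149.0], [469.0, 67.0], [629.0, 120.0], [602.0, 201.0]], 1625)
(array([692.4, 190.2]), array([180.3, 111.1]), 6.21, np.float64(95.9), [[597.0, 236.0], [609.0, 125.0], [788.0, 145.0], [776.0, 255.0]], 2848)
```

```bash
python3 -m inch '{"grip":[0.04,0.04,0.04,0.04,0.04,0.04],"slide":[[-0.008,0.008,0],[-0.002,0.013,0],[0,0.013,0],[0.0,0.013,0],[0,0,0],[0,0,0]],"turn":[-0.03,-0.03,-0.03,-0.02,0,0]}'
python3 - <<'E'
from m import *
n="side"
p,d=snapshot(n);save(n+"2",p);P=cloud(n,d)
print(n,blob(P,(515,175),20,55,110)); print(blob(P,(680,180),82,135,140))
E
```

```text
time: 5.53
eef_pos: [516.0, 118.4, 30.1]
ee_rot: [-3.026, -0.255, 0.012]
force: [1.3, 1.1, -1.6]
gripper_width: 62.6
grip_force: 68.8
side (array([537.1, 129.2]), array([168.7,  84.8]), 16.66, np.float64(42.6), [[444.0, 146.0], [468.0, 64.0], [630.0, 113.0], [606.0, 194.0]], 1531)
(array([692.5, 189.3]), array([179.9, 110.6]), 5.41, np.float64(96.0), [[598.0, 236.0], [608.0, 126.0], [787.0, 143.0], [777.0, 253.0]], 2856)
```

View pics/side2.png

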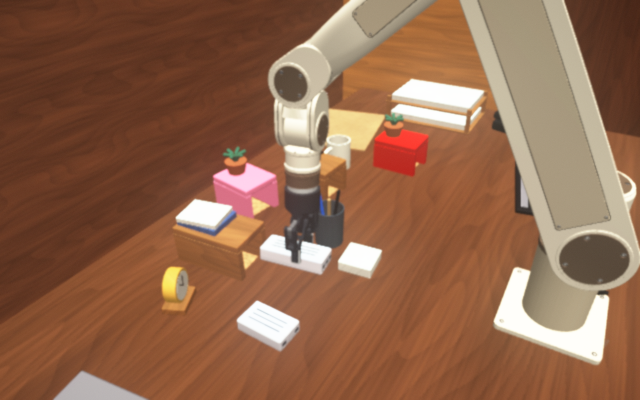

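The side view shows the dock held at (296,253), a little short of the deep stand mouth and beside the pen pot at (330,220). Nothing has been displaced, but the arm lags behind its commands, so I'll check the joints.

Run:
```python
from h import *
s=observe()
for k in("joint_pos","dq","joint_torque","eef_pos","force","torque"): print(k,np.round(s[k],3))
M=R.from_rotvec(s["ee_rot"]).as_matrix();print(M.round(3))
```

```text
joint_pos [ 0.168  0.483 -0.239  0.849  0.104  3.141]
dq [ 0.004  0.004 -0.007  0.002 -0.003 -0.001]
joint_torque [-9.2800e-01 -4.4253e+01  2.0086e+01  2.0800e-01  1.3100e-01  3.4000e-02]
eef_pos [515.68  118.453  29.826]
force [ 0.147  1.159 -3.116]
torque [ 0.026 -0.071 -0.007]
[[ 0.986  0.167 -0.017]
 [ 0.168 -0.98   0.103]
 [ 0.    -0.104 -0.995]]
```

Joint 6 is at its limit (3.14). I'll lift, turn the dock half round (either end may lead), and continue.

```bash
python3 -m inch '{"grip":[0.04,0.04,0.04,0.04,0.04,0.04,0.04,0.04,0.04,0.04,0.04,0.04],"slide":[[-0.004,0,0.03],[-0.004,0,0.035],[0,0,0.035],[0,0,0.035],[0,0.003,0.035],[0,0.005,0],[0,0.005,0],[0,0.005,0],[0,0.005,0],[0,0.005,0],[0,0.005,0],[0,0.005,0]],"turn":[0.02,0.02,0.05,0.1,0.12,0.12,0.12,0.12,0.12,0.12,0.12,0.12]}'; python3 -m inch '{"grip":[0.04,0.04,0.04,0.04,0.04,0.04,0.04,0.04,0.04,0.04,0.04,0.04],"slide":[[0,0.002,0],[0,0.002,0],[0,0.002,0],[0,0.002,0],[0,0.002,0],[0,0.002,0],[0,0.002,0],[0,0,0],[0,0,0],[0,0,0],[0,0,0],[0,0,0]],"turn":[0.12,0.12,0.12,0.12,0.12,0.12,0.12,0.12,0.12,0.12,0.12,0.12]}'; python3 -c '
from h import *
s=observe();M=R.from_rotvec(s["ee_rot"]).as_matrix();print(M.round(3),np.arctan2(M[1,0],M[0,0]),s["joint_pos"].round(3))'
```

```text
time: 6.58
eef_pos: [506.7, 156.3, 198.9]
ee_rot: [-2.412, -1.881, 0.102]
force: [0.3, 0.6, -3.9]
gripper_width: 62.6
grip_force: 68.7
time: 7.58
eef_pos: [506.7, 170.3, 198.9]
ee_rot: [-0.584, -3.063, 0.162]
force: [-0.0, -0.3, -1.9]
gripper_width: 62.5
grip_force: 68.7
[[-0.93   0.366 -0.038]
 [ 0.368  0.925 -0.098]
 [-0.    -0.105 -0.994]] 2.7647737617949626 [ 0.367  0.384  0.094  1.352 -0.078  0.747]
```

The tool has kept a 6° roll from that limit. I'll place the dock with it, which is harmless, and straighten the hand afterwards.

```bash
python3 -m inch '{"grip":[0.04,0.04,0.04,0.04,0.04,0.04,0.04,0.04,0.04,0.04,0.04,0.04],"slide":[[0,0,0],[0.005,0.0005,0],[0.008,0.0005,0],[0.01,0.001,0],[0,0,-0.035],[0,0,-0.035],[0,0,-0.035],[0,0,-0.035],[0,0,-0.025],[0,0,-0.008],[0,0,0],[0,0,0]],"turn":[0.117,0.117,0.117,0.117,0,0,0,0,0,0,0,0]}'
python3 - <<'E'
from m import *
for n in("top","side"):
    p,d=snapshot(n);save(n+"3",p);P=cloud(n,d)
    print(n,blob(P,(515,171),20,55,110)); print(blob(P,(680,180),82,135,140))
i=cv2.imread("pics/side3.png")[180:330,150:390];cv2.imwrite("pics/c3.png",cv2.resize(i,None,fx=3,fy=3))
E
```

```text
time: 8.58
eef_pos: [530.0, 172.3, 26.5]
ee_rot: [-0.133, 3.129, -0.164]
force: [-0.6, -0.3, -2.0]
gripper_width: 62.0
grip_force: 69.1
top (array([481.8, 165.4]), array([85.7, 67.2]), 2.08, np.float64(41.1), [[438.0, 197.0], [440.0, 130.0], [526.0, 133.0], [523.0, 201.0]], 538)
(array([693. , 186.1]), array([176.7, 109.8]), 5.47, np.float64(104.3), [[600.0, 232.0], [610.0, 123.0], [786.0, 140.0], [776.0, 249.0]], 1972)
side (array([513.6, 174.1]), array([148.3,  92.3]), 4.81, np.float64(40.0), [[436.0, 214.0], [444.0, 122.0], [591.0, 134.0], [584.0, 226.0]], 1457)
(array([692.6, 189.2]), array([179.2, 111.3]), 5.47, np.float64(96.6), [[598.0, 236.0], [609.0, 125.0], [787.0, 142.0], [777.0, 253.0]], 2789)
```

View pics/c3.png

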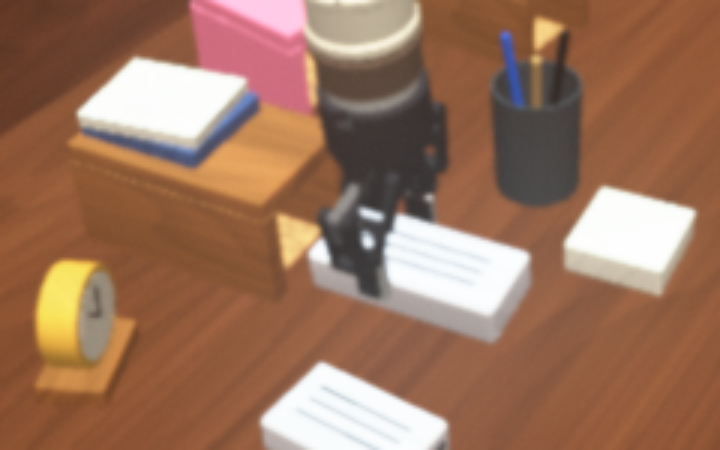

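The crop shows the dock at (430,265) lined up with the deep stand's mouth at (300,240). The gripper is clear of the board and the bystanders are untouched.

```bash
python3 -m inch '{"grip":[0.04,0.04,0.04,0.04,0.085,0.085,0.085,0.085,0.085,0.085,0.085,0.085],"slide":[[0.01,0.001,0],[0.01,0.001,0],[0.005,0.0005,-0.002],[0,0,-0.001],[0,0,0],[0,0,0],[0,0,0],[-0.005,0,0.03],[-0.01,0,0.04],[-0.005,0,0.04],[0,0.02,0.03],[0,0.02,0.02]],"turn":[0,0,0,0,0,0,0,0,0.12,0.12,0.12,0.12]}';python3 -m inch '{"grip":[0.085,0.085,0.085,0.085,0.085,0.085,0.085,0.085,0.085,0.085,0.085,0.085],"slide":[[0,0,0],[0,0,0],[0,0,0],[0,0,0],[0,0,0],[0,0,0],[0,0,0],[0,0,0],[0,0,0],[0,0,0],[0,0,0],[0,0,0]],"turn":[0.124,0.124,0.124,0.124,0.124,0.124,0.124,0.124,0.124,0.124,0.124,0.124]}'; python3 -m inch '{"grip":[0.085,0.085,0.085,0.085,0.085,0.085,0.085,0.085,0.085,0.085,0.085,0.085],"slide":[[0,0,0],[0,0,0],[0,0,0],[0,0,0],[0,0,0],[0,0,0],[0,0,0],[0,0,0],[0,0,0],[0,0,0],[0,0,0],[0,0,0]],"turn":[0.124,0.124,0.124,0.124,0.124,0.124,0.124,0.124,0.124,0.1,0,0]}'
python3 - <<'E'
from m import *
s=observe();M=R.from_rotvec(s["ee_rot"]).as_matrix();print(M.round(3),np.arctan2(M[1,0],M[0,0]),s["joint_pos"].round(3))
p,d=snapshot("side");P=cloud("side",d)
print(blob(P,(530,171),20,55,110))
E
```

```text
time: 9.68
eef_pos: [535.8, 215.1, 188.2]
ee_rot: [-0.87, 2.977, -0.154]
force: [1.1, 0.6, -0.1]
gripper_width: 85.0
grip_force: 0.0
time: 10.68
eef_pos: [534.5, 214.8, 183.8]
ee_rot: [-2.615, 1.571, -0.081]
force: [0.3, -0.5, 0.4]
gripper_width: 85.3
grip_force: 0.0
time: 11.68
eef_pos: [534.9, 214.8, 183.6]
ee_rot: [-3.032, -0.19, 0.011]
force: [-0.1, 0.2, 0.4]
gripper_width: 84.9
grip_force: 0.0
[[ 0.992  0.124 -0.014]
 [ 0.125 -0.987  0.103]
 [-0.001 -0.104 -0.995]] 0.12493721780420712 [ 0.33   0.403  0.083  1.23   0.102 -2.936]
(array([546.8, 169.4]), array([165.8, 113.3]), 11.3, np.float64(33.9), [[454.0, 209.0], [477.0, 98.0], [639.0, 130.0], [617.0, 241.0]], 1838)
```

```bash
python3 -m inch '{"grip":[0.085,0.085,0.085,0.085,0.085,0.085,0.085],"slide":[[0,0,0],[0,0,0],[0,-0.01,0],[0,-0.01,0],[0,-0.01,0],[0,-0.01,0],[0,0,0]],"turn":[0.1,0.1,0,0,0,0,0]}'
cat > st.py <<'E'
from m import *
s=observe();M=R.from_rotvec(s["ee_rot"]).as_matrix();print(M[:,2].round(3),"yaw",np.arctan2(M[1,0],M[0,0]).round(3),s["joint_pos"].round(3),s["eef_pos"].round(1))
E
python3 st.py
```

```text
time: 12.32
eef_pos: [529.0, 190.5, 183.5]
ee_rot: [-3.02, -0.452, 0.022]
force: [-0.2, 0.3, -0.1]
gripper_width: 84.6
grip_force: 0.0
[-0.027  0.085 -0.996] yaw 0.297 [ 0.299  0.392  0.068  1.247  0.09  -3.14 ] [529.  190.5 183.5]
```

```bash
python3 -m inch '{"grip":[0.085,0.085,0.085,0.085,0.085,0.085,0.085,0.085,0.085],"slide":[[0,-0.025,0],[0,-0.025,0],[0,-0.025,0],[0,-0.025,0],[0,-0.025,0],[0,-0.025,0],[0,-0.025,0],[0,-0.025,0],[0,0,0]],"turn":[0,0,0,0,0,0,0,0,0]}'; python3 st.py
```

```text
time: 13.07
eef_pos: [508.4, 82.8, 183.4]
ee_rot: [-3.12, -0.239, 0.005]
force: [-1.0, 0.1, -0.1]
gripper_width: 84.9
grip_force: 0.0
[-0.004  0.012 -1.   ] yaw 0.153 [ 0.154  0.303 -0.06   1.21   0.013 -3.141] [508.4  82.8 183.4]
```

```bash
python3 -m inch '{"grip":[0.085,0.085,0.085,0.085,0.085,0.085,0.085,0.085,0.085,0.085,0.085,0.085],"slide":[[0,0,0],[0,0,0],[-0.005,0.023,0],[-0.005,0.023,0],[-0.005,0.023,0],[-0.005,0.023,0],[-0.005,0.023,0],[-0.005,0.023,0],[-0.005,0.023,0],[-0.005,0.023,0],[-0.005,0.023,0],[-0.005,0.023,0]],"turn":[-0.123,-0.123,-0.123,-0.123,-0.123,-0.123,-0.123,-0.123,-0.123,-0.123,-0.123,-0.123]}';python3 -m inch '{"grip":[0.085,0.085,0.085,0.085,0.085,0.085,0.085,0.085,0.085,0.085,0.085,0.085],"slide":[[0,0,0],[0,0,0],[0,0,0],[0,0,0],[0,0,0],[0,0,0],[0,0,0],[0,0,0],[0,0,0],[0,0,0],[0,0,0],[0,0,0]],"turn":[-0.123,-0.123,-0.123,-0.123,-0.123,-0.123,-0.123,-0.123,-0.123,-0.123,-0.123,-0.123]}'; python3 st.py
python3 - <<'E'
from m import *
for n in("top",):
    p,d=snapshot(n);save(n+"4",p);P=cloud(n,d)
    try: print(n,blob(P,(520,171),20,55,100))
    except Exception as e: print(e)
E
```

```text
time: 14.07
eef_pos: [458.6, 316.4, 183.3]
ee_rot: [-2.467, 1.925, -0.011]
force: [0.0, 0.1, 0.2]
gripper_width: 85.0
grip_force: 0.0
time: 15.07
eef_pos: [459.0, 315.3, 183.2]
ee_rot: [-0.531, 3.092, -0.021]
force: [0.2, -0.7, 0.1]
gripper_width: 85.1
grip_force: 0.0
[ 0.006 -0.012 -1.   ] yaw -2.801 [ 0.609  0.383  0.056  1.246 -0.014  0.269] [459.  315.3 183.2]
top (array([539.9, 166.9]), array([151.9,  77.6]), 0.94, np.float64(34.7), [[463.0, 204.0], [465.0, 127.0], [616.0, 129.0], [615.0, 207.0]], 1000)
```

```bash
python3 -m inch '{"grip":[0.085,0.085,0.085,0.085,0.085,0.085,0.085,0.04,0.04,0.04,0.04,0.04],"slide":[[-0.003,0.001,0],[0,0,-0.02],[0,0,-0.035],[0,0,-0.035],[0,0,-0.035],[0,0,-0.03],[0,0,-0.012],[0,0,0],[0,0,0],[0,0,0],[0,0,0],[0,0,0]],"turn":[-0.124,-0.124,-0.124,0,0,0,0,0,0,0,0,0]}'; python3 st.py
```

```text
time: 16.12
eef_pos: [456.8, 316.6, 17.6]
ee_rot: [0.04, 3.138, -0.019]
force: [-1.2, 1.0, -2.4]
gripper_width: 62.2
grip_force: 68.6
[ 0.003 -0.012 -1.   ] yaw 3.116 [ 0.613  0.543 -0.165  0.867 -0.012  0.638] [456.8 316.6  17.6]
```

```bash
python3 -m inch '{"grip":[0.04,0.04,0.04,0.04,0.04,0.04,0.04,0.04,0.04,0.04,0.04,0.04],"slide":[[0,0,0.02],[0,0,0.035],[0,0,0.035],[0,0,0.035],[0,-0.01,0.035],[0.004,-0.03,0.015],[0.005,-0.035,0],[0.005,-0.035,0],[0.005,-0.035,0],[0.005,-0.035,0],[0.005,-0.035,0],[0.005,-0.035,0]],"turn":[0,0,0,0,0,0,0,0,-0.01,-0.01,-0.01,-0.01]}';python3 -m inch '{"grip":[0.04,0.04,0.04,0.04,0.04,0.04,0.04,0.04,0.04],"slide":[[0.005,-0.035,0],[0.005,-0.035,0],[0.005,-0.035,0],[0.005,-0.035,0],[0.005,-0.035,0],[0.005,-0.035,0],[0,-0.025,0],[0,0,0],[0,0,0]],"turn":[0,0,0,0,0,0,0,0,0]}'; python3 st.py
```

```text
time: 17.12
eef_pos: [489.9, 64.3, 192.3]
ee_rot: [0.103, 3.137, -0.021]
force: [0.7, -0.1, -2.5]
gripper_width: 62.4
grip_force: 68.6
time: 17.87
eef_pos: [519.7, -170.5, 191.7]
ee_rot: [0.108, 3.138, -0.022]
force: [0.4, 0.6, -2.5]
gripper_width: 62.5
grip_force: 68.6
[ 0.001 -0.014 -1.   ] yaw 3.073 [-0.31   0.353  0.034  1.247 -0.013 -0.241] [ 519.7 -170.5  191.7]
```

```bash
python3 -m inch '{"grip":[0.04,0.04,0.04,0.04,0.04,0.04,0.04,0.04],"slide":[[0,-0.0025,-0.02],[0,0,-0.035],[0,0,-0.035],[0,0,-0.035],[0,0,-0.03],[0,0,-0.014],[0,0,-0.002],[0,0,0]],"turn":[0,0,0,0,0,0,0,0]}'; python3 st.py;  python3 - <<'E'
from m import *
for n in("top","side"):
    p,d=snapshot(n);save(n+"5",p);P=cloud(n,d)
    print(n,blob(P,(515,-173),16,45,80)); print(blob(P,(645,-180),82,105,120));print(blob(P,(525,171),20,45,110))
i=np.vstack([cv2.resize(cv2.imread("pics/top5.png")[130:290,190:450],None,fx=2,fy=2)[:300],cv2.resize(cv2.imread("pics/side5.png")[140:290,190:450],None,fx=2,fy=2)]);cv2.imwrite("pics/c5.png",i)
E
```

```text
time: 18.53
eef_pos: [519.3, -170.2, 19.9]
ee_rot: [-0.101, -3.139, 0.021]
force: [0.6, -0.3, -2.2]
gripper_width: 62.2
grip_force: 68.6
[-0.001 -0.013 -1.   ] yaw 3.077 [-0.31   0.521 -0.198  0.849 -0.013 -0.246] [ 519.3 -170.2   19.9]
top (array([ 573.9, -144.7]), array([ 4.7, 19.2]), 71.98, np.float64(30.9), [[564.0, -144.0], [582.0, -150.0], [584.0, -145.0], [565.0, -140.0]], 11)
(array([ 662.5, -184.5]), array([108.7, 133.1]), 86.17, np.float64(93.8), [[592.0, -234.0], [725.0, -243.0], [733.0, -135.0], [600.0, -126.0]], 910)
(array([539.8, 171.1]), array([150.6,  66.1]), 4.53, np.float64(34.5), [[462.0, 198.0], [467.0, 132.0], [618.0, 144.0], [612.0, 210.0]], 999)
side (array([ 524.9, -162.1]), array([105.9,  81.4]), 21.5, np.float64(32.7), [[461.0, -144.0], [491.0, -219.0], [589.0, -181.0], [559.0, -105.0]], 516)
(array([ 660.9, -179.4]), array([114.2, 133.6]), 85.24, np.float64(93.4), [[590.0, -231.0], [723.0, -242.0], [732.0, -128.0], [599.0, -117.0]], 925)
(array([544.3, 169.4]), array([161.8, 109.3]), 10.61, np.float64(33.7), [[455.0, 208.0], [475.0, 101.0], [634.0, 131.0], [614.0, 238.0]], 1736)
```

View pics/c5.png

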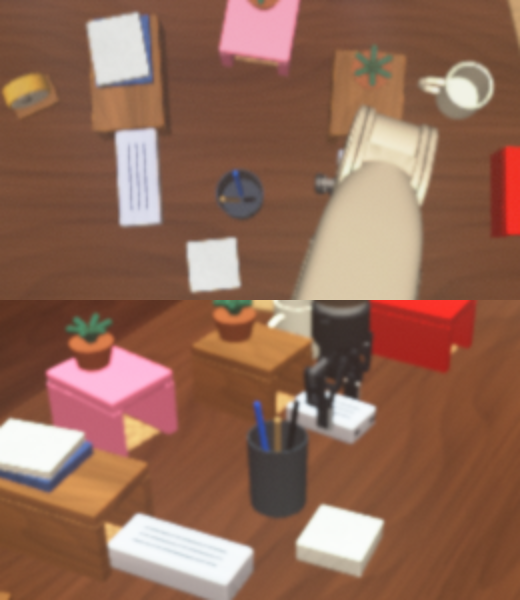

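The picture shows the dock lined up in the deep mouth (crop 138,175) and the drive held just before the short stand (335,410).

```bash
python3 -m inch '{"grip":[0.04,0.04,0.04,0.04,0.04,0.04,0.085,0.085,0.085,0.085,0.085,0.085],"slide":[[0,-0.0028,0],[0.01,-0.0007,0],[0.01,-0.0007,0],[0.01,-0.0007,0],[0,0,-0.001],[0,0,-0.001],[0,0,0],[0,0,0],[0,0,0],[0,0,0.03],[0,0,0.04],[0,0,0.04]],"turn":[0,0,0,0,0,0,0,0,0,0,0,0]}'; python3 st.py;  python3 -m inch '{"grip":[0,0,0,0,0,0,0,0,0,0,0,0],"slide":[[0.0,0,0.04],[0,0,0.04],[0,0,0.04],[0.02,0,0.02],[0.03,0,0],[0.03,0,0],[0.03,0,0],[0.03,0,0],[0.03,0,0],[0.03,0,0],[0.03,0,0],[0,0,0]],"turn":[0,0,0,0,0,0,0,0,0,0,0,0]}'; python3 st.py
```

```text
time: 19.63
eef_pos: [548.4, -176.1, 128.6]
ee_rot: [-0.104, -3.138, 0.02]
force: [1.0, -0.3, -0.0]
gripper_width: 85.0
grip_force: 0.0
[-0.003 -0.013 -1.   ] yaw 3.075 [-0.304  0.456  0.02   1.133 -0.013 -0.238] [ 548.4 -176.1  128.6]
time: 20.63
eef_pos: [756.6, -172.0, 251.2]
ee_rot: [-0.101, -3.138, 0.02]
force: [-1.0, -0.1, -2.5]
gripper_width: 0.1
grip_force: 0.0
[-0.002 -0.013 -1.   ] yaw 3.077 [-0.219  0.962  1.267  1.875 -0.013 -0.154] [ 756.6 -172.   251.2]
```

```bash
python3 -m inch '{"grip":[0,0,0,0,0,0],"slide":[[0.03,0,0],[0.03,0,0],[0.03,0,0],[0.03,0,0],[0.03,0,0],[0,0,0]],"turn":[0,0,0,0,0,0]}'; python3 st.py
```

```text
time: 21.13
eef_pos: [824.9, -156.4, 218.0]
ee_rot: [0.097, 3.028, -0.049]
force: [-0.0, -0.1, -1.5]
gripper_width: -0.3
grip_force: 0.0
[ 0.111 -0.036 -0.993] yaw 3.079 [-0.182  1.011  1.273  1.718 -0.016 -0.119] [ 824.9 -156.4  218. ]
```

```bash
python3 -m inch '{"grip":[0,0,0,0,0,0,0,0,0,0],"slide":[[0.04,0,0.01],[0.04,0,0.01],[0.04,0,0.01],[0.04,0,0.01],[0.04,0,0.01],[0.04,0,0.01],[0.04,0,0.01],[0.04,0,0.01],[0.04,0,0.01],[0,0,0]],"turn":[0,0,0,0,0,0,0,0,0,0]}'; python3 st.py
```

```text
time: 21.97
eef_pos: [953.1, -123.5, 207.1]
ee_rot: [0.084, 2.754, -0.091]
force: [0.0, 0.8, -1.0]
gripper_width: -0.1
grip_force: 0.0
[ 0.373 -0.075 -0.925] yaw 3.091 [-0.12   1.059  1.275  1.398 -0.03  -0.064] [ 953.1 -123.5  207.1]
```

```bash
python3 -m inch '{"grip":[0,0,0,0,0,0,0,0,0],"slide":[[0.038,0,0.014],[0.038,0,0.014],[0.038,0,0.014],[0.038,0,0.014],[0.038,0,0.014],[0.038,0,0.014],[0.038,0,0.014],[0.038,0,0.014],[0,0,0]],"turn":[0,0,0,0,0,0,0,0,0]}'; python3 st.py
```

```text
time: 22.72
eef_pos: [1046.5, -103.8, 236.2]
ee_rot: [0.072, 2.512, -0.109]
force: [0.3, -0.1, 0.2]
gripper_width: 0.0
grip_force: 0.0
[ 0.583 -0.095 -0.807] yaw 3.109 [-0.087  1.081  1.275  1.135 -0.044 -0.044] [1046.5 -103.8  236.2]
```

```bash
python3 -m inch '{"grip":[0,0,0,0,0],"slide":[[0.038,0,0.014],[0.038,0,0.014],[0.038,0,0.014],[0.038,0,0.014],[0,0,0]],"turn":[0,0,0,0,0]}'; python3 st.py
python3 - <<'E'
from m import *
for n in("top","side"):
    p,d=snapshot(n);save(n+"6",p);P=cloud(n,d)
    print(n,blob(P,(540,-175),16,45,90)); print(blob(P,(520,171),20,45,110))
E
```

```text
time: 23.13
eef_pos: [1088.8, -95.8, 250.7]
ee_rot: [0.065, 2.395, -0.113]
force: [-0.9, 0.7, 0.8]
gripper_width: 0.3
grip_force: 0.0
[ 0.673 -0.1   -0.732] yaw 3.121 [-0.074  1.099  1.275  0.999 -0.05  -0.04 ] [1088.8  -95.8  250.7]
top (array([ 557. , -188.2]), array([82.5, 96.8]), 85.62, np.float64(28.4), [[506.0, -226.0], [602.0, -233.0], [608.0, -151.0], [512.0, -143.0]], 637)
(array([539.9, 172.1]), array([150.8,  64.3]), 2.74, np.float64(34.6), [[463.0, 201.0], [466.0, 136.0], [617.0, 144.0], [614.0, 208.0]], 548)
side (array([ 562.5, -176.6]), array([107.8, 109.8]), 3.77, np.float64(28.2), [[505.0, -125.0], [512.0, -235.0], [620.0, -228.0], [613.0, -118.0]], 685)
(array([542.1, 170.3]), array([157.2, 107.7]), 10.27, np.float64(33.7), [[455.0, 209.0], [474.0, 103.0], [629.0, 131.0], [610.0, 237.0]], 1697)
```

The hand is now pitched forward about 43° with roughly 10 mm of clearance from the board. The tilt lets the closed fingertips reach under the roof edge, so I'll go behind the dock.

```bash
python3 -m inch '{"grip":[0,0,0,0,0,0,0,0,0,0,0,0],"slide":[[-0.038,0.015,0.005],[-0.038,0.015,0],[-0.038,0.015,0],[-0.038,0.015,0],[-0.038,0.015,0],[-0.038,0.015,0],[-0.038,0.015,0],[-0.038,0.015,0],[-0.038,0.015,0],[-0.038,0.015,0],[-0.038,0.015,0],[-0.038,0.015,0]],"turn":[0.03,0.03,0.03,0.03,0,0,0,0,0,0,0,0]}'; python3 st.py
```

```text
time: 24.23
eef_pos: [676.1, 68.2, 255.3]
ee_rot: [-0.04, 2.394, -0.072]
force: [-0.3, 0.8, 1.0]
gripper_width: -0.3
grip_force: 0.0
[ 0.679 -0.041 -0.733] yaw -3.074 [ 0.167  0.137 -0.368  0.33  -0.154  0.074] [676.1  68.2 255.3]
```

```bash
python3 -m inch '{"grip":[0,0,0,0,0,0,0,0,0,0,0,0],"slide":[[-0.0311,0.012,0],[-0.0311,0.012,0],[-0.0311,0.012,0],[-0.0311,0.012,0],[-0.0311,0.012,0],[-0.0311,0.012,0],[-0.0311,0.012,-0.015],[-0.0311,0.012,-0.02],[0,0,-0.035],[0,0,-0.035],[0,0,-0.035],[0,0,-0.035]],"turn":[0.03,0,0,0,0,0,0,0,0,0,0,0]}'; python3 st.py
```

```text
time: 25.23
eef_pos: [430.1, 165.0, 80.4]
ee_rot: [-0.077, 2.389, -0.054]
force: [0.1, 1.6, -1.3]
gripper_width: 0.3
grip_force: 0.0
[ 0.683 -0.017 -0.73 ] yaw -3.045 [ 0.64   0.112 -1.032 -0.207 -0.435  0.431] [430.1 165.   80.4]
```

```bash
python3 -m inch '{"grip":[0,0,0,0],"slide":[[0,0,-0.03],[0,0,-0.02],[0,0,-0.01],[0,0,0]],"turn":[0,0,0,0]}'; python3 st.py;  python3 - <<'E'
from m import *
p,d=snapshot("side");save("side7",p);P=cloud("side",d)
i=cv2.resize(cv2.imread("pics/side7.png")[170:350,190:430],None,fx=3,fy=3);cv2.imwrite("pics/c7.png",i)
E
```

```text
time: 25.57
eef_pos: [431.3, 165.6, 18.5]
ee_rot: [-0.077, 2.398, -0.062]
force: [0.1, 0.5, 1.0]
gripper_width: -0.2
grip_force: 0.0
[ 0.676 -0.023 -0.736] yaw -3.042 [ 0.641  0.345 -1.086 -0.483 -0.437  0.434] [431.3 165.6  18.5]
```

View pics/c7.png

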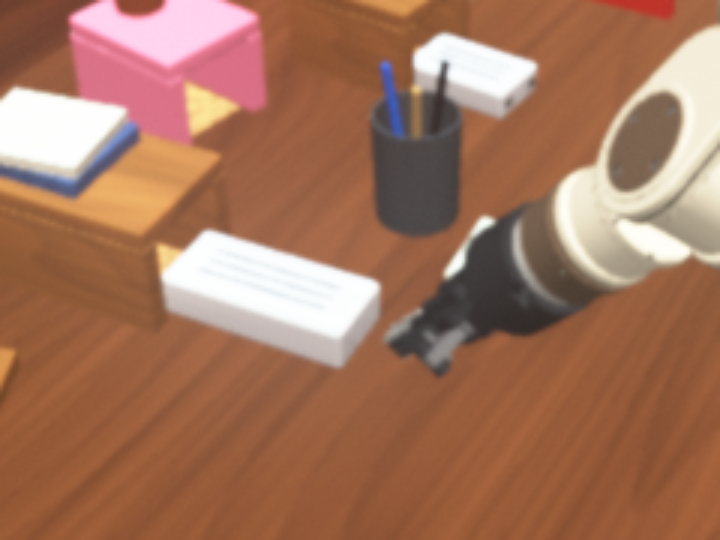

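The crop shows the closed, tilted fingers at (430,345) just behind the dock's near end (360,320). The pen pot and note block are clear.

```bash
python3 -m inch '{"grip":[0,0,0,0,0,0,0,0,0,0,0,0],"slide":[[0.01,0.0003,0],[0.01,0.0003,0],[0.012,0.001,0],[0.014,0.0013,0],[0.014,0.0013,0],[0.014,0.0013,0],[0.014,0.0013,0],[0.014,0.0013,0],[0.014,0.0013,0],[0.014,0.0013,0],[0.014,0.0013,0],[0,0,0]],"turn":[0,0,0,0,0,0,0,0,0,0,0,0]}'; python3 st.py;  python3 - <<'E'
from m import *
p,d=snapshot("top");P=cloud("top",d);print(blob(P,(540,176),20,45,80))
E
```

```text
time: 26.62
eef_pos: [580.3, 178.6, 23.5]
ee_rot: [-0.072, 2.388, -0.057]
force: [0.4, -0.2, 0.9]
gripper_width: 0.1
grip_force: 0.0
[ 0.684 -0.02  -0.729] yaw -3.048 [ 0.454  0.457 -0.773 -0.353 -0.324  0.276] [580.3 178.6  23.5]
(array([590.9, 174.9]), array([49.2, 63.5]), 1.83, np.float64(34.7), [[565.0, 206.0], [567.0, 142.0], [616.0, 144.0], [614.0, 207.0]], 189)
```

```bash
python3 -m inch '{"grip":[0,0,0,0,0,0],"slide":[[0.005,0.0004,-0.002],[0.005,0.0004,-0.002],[0.005,0.0004,0],[0.004,0.0003,0],[0.003,0.0002,0],[0.0,0,0]],"turn":[0,0,0,0,0,0]}'; python3 st.py
```

```text
time: 27.17
eef_pos: [598.0, 179.9, 16.3]
ee_rot: [-0.076, 2.394, -0.059]
force: [-0.2, 0.5, 0.1]
gripper_width: -0.1
grip_force: 0.1
[ 0.679 -0.021 -0.734] yaw -3.044 [ 0.438  0.49  -0.73  -0.339 -0.312  0.261] [598.  179.9  16.3]
```

```bash
python3 -m inch '{"grip":[0,0,0,0,0],"slide":[[0.002,0.0002,0.001],[0.002,0.0002,0.001],[0.002,0.0002,0],[0.002,0.0002,0],[0,0,0]],"turn":[0,0,0,0,0]}'; python3 st.py;python3 -m inch '{"grip":[0,0],"slide":[[0.002,0.0002,0],[0.0,0,0]],"turn":[0,0]}'
```

```text
time: 27.58
eef_pos: [606.1, 180.7, 18.6]
ee_rot: [-0.076, 2.394, -0.059]
force: [-0.0, 1.2, -1.0]
gripper_width: 0.1
grip_force: 0.3
[ 0.679 -0.021 -0.733] yaw -3.044 [ 0.432  0.492 -0.71  -0.323 -0.309  0.257] [606.1 180.7  18.6]
time: 27.75
eef_pos: [608.0, 180.9, 18.7]
ee_rot: [-0.076, 2.394, -0.059]
force: [-0.7, -0.2, 0.1]
gripper_width: 0.1
grip_force: 0.2
```

```bash
python3 -m inch '{"grip":[0,0],"slide":[[0.002,0.0002,0],[0.0,0,0]],"turn":[0,0]}';python3 -m inch '{"grip":[0,0],"slide":[[0.002,0.0002,0],[0.0,0,0]],"turn":[0,0]}'
python3 - <<'E'
from m import *
p,d=snapshot("side");save("side8",p)
i=cv2.resize(cv2.imread("pics/side8.png")[180:320,160:360],None,fx=3.5,fy=3.5);cv2.imwrite("pics/c8.png",i)
E
```

```text
time: 27.92
eef_pos: [608.3, 180.8, 17.9]
ee_rot: [-0.078, 2.396, -0.06]
force: [-6.9, 0.1, 3.4]
gripper_width: -0.2
grip_force: 3.5
time: 28.08
eef_pos: [608.5, 180.7, 17.0]
ee_rot: [-0.079, 2.399, -0.06]
force: [-13.5, -1.2, 6.3]
gripper_width: -0.3
grip_force: 6.7
```

View pics/c8.png

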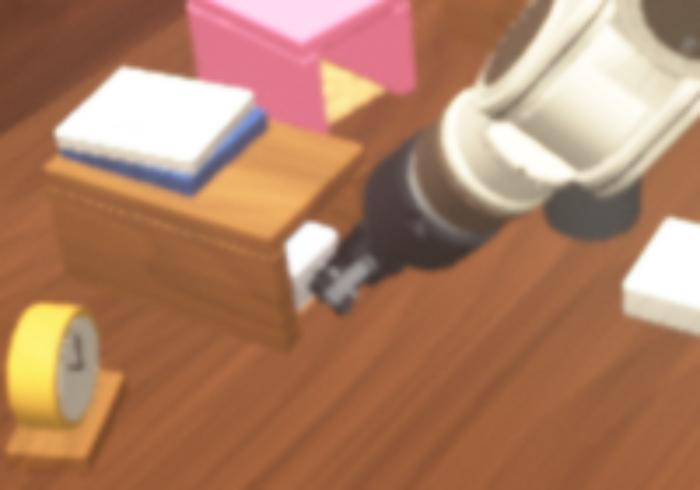

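The dock stands just inside the deep stand's front edge at crop (315,260). It resists steadily against the rail about 2 mm from the expected position, so it is home. Now the drive.

```bash
python3 -m inch '{"grip":[0,0,0,0,0,0,0,0,0,0,0,0],"slide":[[-0.015,-0.001,0],[-0.03,-0.003,0],[-0.03,-0.003,0.01],[-0.02,0,0.03],[0,0,0.038],[0,0,0.038],[0,0,0.038],[0,-0.01,0.035],[0,-0.036,0],[0,-0.036,0],[0,-0.036,0],[0,-0.036,0]],"turn":[0,0,0,0,0,0,0,-0.03,-0.03,-0.03,-0.03,-0.03]}'; python3 st.py
python3 -m inch '{"grip":[0,0,0,0,0,0,0],"slide":[[-0.009,-0.036,0],[-0.009,-0.036,0],[-0.009,-0.036,0],[-0.009,-0.036,0],[-0.009,-0.036,0],[0,0,0],[0,0,0]],"turn":[-0.014,0,0,0,0,0,0]}'; python3 st.py;  python3 - <<'E'
from m import *
for n in("top","side"):
    p,d=snapshot(n);save(n+"9",p);P=cloud(n,d)
    print(n,blob(P,(540,-175),16,27.9 if n=="side" else 29.5,60)[0:2],blob(P,(545,-175),16,32,75))
E
```

```text
time: 29.13
eef_pos: [516.8, 19.1, 208.9]
ee_rot: [0.104, 2.394, -0.129]
force: [-0.1, 1.0, -0.5]
gripper_width: 0.1
grip_force: 0.0
[ 0.67  -0.123 -0.732] yaw 3.089 [ 0.172 -0.124 -0.769  0.208 -0.238  0.169] [516.8  19.1 208.9]
time: 29.72
eef_pos: [470.9, -163.5, 208.2]
ee_rot: [0.129, 2.394, -0.14]
force: [-0.2, -0.0, 0.3]
gripper_width: -0.1
grip_force: 0.0
[ 0.666 -0.137 -0.733] yaw 3.068 [-0.422 -0.178 -0.815  0.197  0.148 -0.257] [ 470.9 -163.5  208.2]
top (array([ 554.3, -178.8]), array([63.9, 89.6])) (array([ 556.8, -187.9]), array([82. , 96.8]), 85.07, np.float64(28.3), [[505.0, -225.0], [601.0, -233.0], [609.0, -151.0], [512.0, -143.0]], 557)
side (array([ 526.9, -156.9]), array([81.4, 44. ])) (array([ 562.8, -181.8]), array([110.3, 102.3]), 8.85, np.float64(28.1), [[500.0, -140.0], [516.0, -241.0], [625.0, -224.0], [609.0, -123.0]], 579)
```

```bash
python3 -m inch '{"grip":[0,0,0,0,0,0,0,0],"slide":[[0,-0.006,-0.035],[0,0,-0.038],[0,0,-0.038],[0,0,-0.035],[0,0,-0.025],[0,0,-0.014],[0,0,-0.004],[0,0,0]],"turn":[0,0,0,0,0,0,0,0]}'; python3 st.py;  python3 - <<'E'
from m import *
p,d=snapshot("side");save("side10",p);
i=cv2.resize(cv2.imread("pics/side10.png")[120:280,270:510],None,fx=3,fy=3);cv2.imwrite("pics/c10.png",i)
E
```

```text
time: 30.48
eef_pos: [471.5, -163.3, 16.7]
ee_rot: [0.115, 2.4, -0.132]
force: [-0.7, 0.3, -0.4]
gripper_width: -0.3
grip_force: 0.0
[ 0.664 -0.128 -0.736] yaw 3.079 [-0.428  0.384 -1.079 -0.621  0.16  -0.271] [ 471.5 -163.3   16.7]
```

View pics/c10.png

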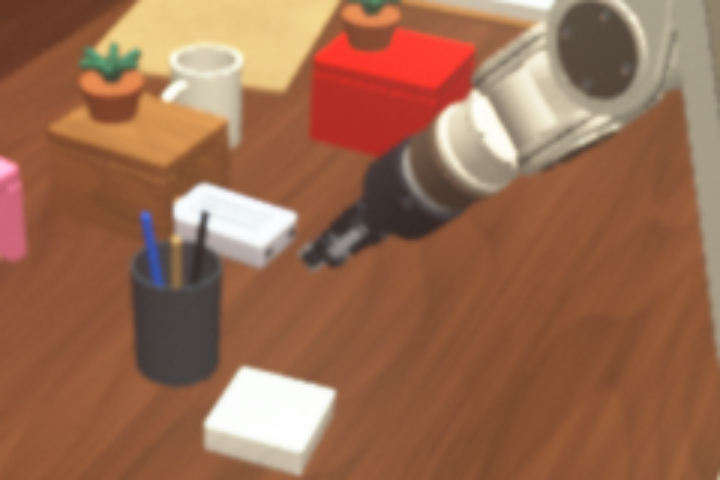

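The crop shows the fingers at (320,250), a little left of the drive's near-end centre (275,245). I'll shift a few mm in −y and push.

```bash
python3 -m inch '{"grip":[0,0,0,0,0],"slide":[[0,-0.004,0.001],[0,-0.004,0.001],[0.005,0,0],[0.005,0,0],[0,0,0]],"turn":[0,0,0,0,0]}'; python3 st.py
```

```text
time: 30.95
eef_pos: [483.7, -174.8, 22.3]
ee_rot: [0.12, 2.392, -0.138]
force: [-0.1, 0.3, 0.0]
gripper_width: -0.0
grip_force: 0.0
[ 0.669 -0.133 -0.731] yaw 3.077 [-0.442  0.378 -1.043 -0.586  0.167 -0.278] [ 483.7 -174.8   22.3]
```

```bash
python3 -m inch '{"grip":[0,0,0,0],"slide":[[-0.001,0.002,-0.002],[0,0.002,-0.001],[0,0,0],[0,0,0]],"turn":[0,0,0,0]}'; python3 st.py
```

```text
time: 31.28
eef_pos: [480.0, -169.4, 16.9]
ee_rot: [0.12, 2.397, -0.135]
force: [0.2, -0.7, -0.9]
gripper_width: -0.2
grip_force: 0.0
[ 0.665 -0.131 -0.735] yaw 3.075 [-0.432  0.391 -1.056 -0.607  0.16  -0.271] [ 480.  -169.4   16.9]
```

```bash
python3 -m inch '{"grip":[0,0,0,0,0,0,0,0,0,0,0,0],"slide":[[0.009,-0.0006,0],[0.009,-0.0006,0],[0.009,-0.0006,0],[0.009,-0.0006,0],[0.009,-0.0006,0],[0.009,-0.0006,0],[0.009,-0.0006,0],[0.009,-0.0006,0],[0.009,-0.0006,0],[0.009,-0.0006,0],[0.009,-0.0006,0],[0,0,0]],"turn":[0,0,0,0,0,0,0,0,0,0,0,0]}'; python3 st.py
```

```text
time: 32.28
eef_pos: [582.5, -176.9, 18.7]
ee_rot: [0.119, 2.392, -0.137]
force: [0.7, -0.3, -0.2]
gripper_width: -0.0
grip_force: 0.0
[ 0.669 -0.132 -0.731] yaw 3.077 [-0.344  0.463 -0.818 -0.455  0.101 -0.205] [ 582.5 -176.9   18.7]
```

```bash
python3 -m inch '{"grip":[0,0,0,0,0],"slide":[[0.004,-0.0001,0],[0.003,-0.0001,0],[0.003,0,0],[0.003,0,0],[0,0,0]],"turn":[0,0,0,0,0]}'; python3 -m inch '{"grip":[0,0],"slide":[[0.002,0,0],[0,0,0]],"turn":[0,0]}';python3 -m inch '{"grip":[0,0],"slide":[[0.002,0,0],[0,0,0]],"turn":[0,0]}'
```

```text
time: 32.7
eef_pos: [593.0, -176.7, 17.6]
ee_rot: [0.12, 2.396, -0.136]
force: [-0.6, 0.3, 0.6]
gripper_width: -0.3
grip_force: 0.0
time: 32.87
eef_pos: [594.7, -176.6, 17.4]
ee_rot: [0.12, 2.396, -0.136]
force: [-0.0, -0.1, -0.4]
gripper_width: 0.2
grip_force: 0.1
time: 33.03
eef_pos: [596.7, -176.6, 17.3]
ee_rot: [0.12, 2.396, -0.136]
force: [0.4, 0.4, -0.4]
gripper_width: 0.1
grip_force: 0.2
```

```bash
for i in 1; do python3 -m inch '{"grip":[0,0],"slide":[[0.002,0,0],[0,0,0]],"turn":[0,0]}';python3 -m inch '{"grip":[0,0],"slide":[[0.002,0,0],[0,0,0]],"turn":[0,0]}';python3 -m inch '{"grip":[0,0],"slide":[[0.002,0,0.001],[0,0,0]],"turn":[0,0]}'; done
```

```text
time: 33.2
eef_pos: [598.3, -176.6, 17.2]
ee_rot: [0.121, 2.397, -0.136]
force: [-2.8, 0.2, 0.5]
gripper_width: -0.1
grip_force: 1.4
time: 33.37
eef_pos: [598.5, -176.6, 16.4]
ee_rot: [0.122, 2.4, -0.137]
force: [-8.8, 0.5, 5.3]
gripper_width: 0.2
grip_force: 4.4
time: 33.53
eef_pos: [598.6, -176.6, 16.3]
ee_rot: [0.123, 2.403, -0.137]
force: [-14.2, 0.0, 7.4]
gripper_width: -0.0
grip_force: 7.1
```

The drive meets the rail at the expected place. I'll retreat and check.

```bash
python3 -m inch '{"grip":[0,0,0,0,0,0,0,0,0,0,0,0],"slide":[[-0.015,0.001,0],[-0.035,0.002,0],[-0.035,0.002,0.01],[-0.02,0,0.03],[0,0,0.038],[0,0,0.038],[0,0,0.038],[-0.02,-0.03,0.03],[-0.02,-0.035,0],[-0.02,-0.035,0],[-0.02,-0.035,0],[0,0,0]],"turn":[0,0,0,0,0,0,0,0,0,0,0,0]}'
python3 - <<'E'
from m import *
for n in("top","side"):
    p,d=snapshot(n);save(n+"11",p);P=cloud(n,d)
    for nm,m,yaw,s in(("dock",(604.5,179),.0907,34),("drive",(595.5,-178),-.0663,28)):
        c,si=np.cos(yaw),np.sin(yaw);X=P[...,0]-m[0];Y=P[...,1]-m[1]
        u=X*c+Y*si;v=-X*si+Y*c
        k=(abs(v)<45)&(u>-20)&(u<60)&(abs(P[...,2]-s)<6)
        if k.sum(): print(n,nm,k.sum(),"u",np.percentile(u[k],[2,50]).round(1),"v",v[k].min().round(1),v[k].max().round(1))
        # front face points: depth u vs v
        k=(abs(v)<32)&(u>-5)&(u<40)&(P[...,2]>8)&(P[...,2]<s-4)
        if k.sum()>8: print("  face fit slope,u0",np.polyfit(v[k],u[k],1).round(3),k.sum())
    for nm,s,a,b,r in[("pen",(510,3),40,150,60),("clock",(669,350),30,100,60),("note",(405,55),12,40,70),("mug",(670,-330),40,110,80)]: print(nm,blob(P,s,a,b,r)[0])
a=cv2.imread("pics/top11.png")[120:270,180:450];b=cv2.imread("pics/side11.png")[150:300,150:420]
cv2.imwrite("pics/c11.png",cv2.resize(np.vstack([a,b]),None,fx=2,fy=2,interpolation=cv2.INTER_CUBIC))
E
```

```text
time: 34.53
eef_pos: [417.0, -311.4, 201.2]
ee_rot: [0.133, 2.394, -0.148]
force: [0.3, -0.9, 0.1]
gripper_width: 0.4
grip_force: 0.0
top dock 5 u [1.1 2.1] v -42.3 43.5
top drive 4 u [0.7 1. ] v -39.3 43.3
pen [509.2   8.1]
clock [668.8 347.3]
note [404.2  50.6]
mug [ 672.5 -326.4]
side dock 206 u [-0.2 19.3] v -44.5 44.9
  face fit slope,u0 [ 0.027 14.74 ] 106
side drive 129 u [ 1.8 19.7] v -43.8 43.0
  face fit slope,u0 [ 0.042 15.393] 46
pen [510.3  12.3]
clock [669.2 353. ]
note [404.2  55.2]
mug [ 674.1 -328.7]
```

View pics/c11.png

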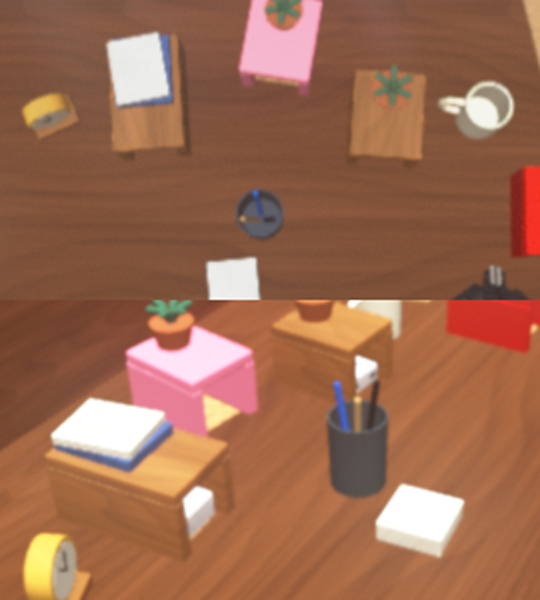

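Both boxes are home: the fitted front faces lie 14.7 mm (dock) and 15.4 mm (drive) inside the edges and are square to about 0.03–0.04 rad. The bystanders are standing where they were, and the arm is clear.

```bash
python3 -c '
from cell import *
print(finish_job())'
```

```text
the job is handed in; nothing more can be done
None
```

The job is handed in at about 35 s: the dock is home in the deep stand and the drive in the short stand, both against their stop rails, with near ends measured about 15 mm inside the front edges; the mug, clock and note block measured unmoved and the pen pot within 2–3 mm of its first reading.

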